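# Light a gliding camera shot on the shop ledge

## Task

Film the row of goods on the ledge: pick up the hand lamp by its top handle, give the camera carriage a gentle push so that it glides freely along its rails over more than a third of their length but never runs into the far stop, and while it glides by itself bring the lamp straight over the camera, about 4 cm above it and shining the way the lens looks, and travel along with it for several seconds, from early in the glide until it has come to rest. Touch neither carriage nor camera during the shot, leave the goods alone, and finish while still holding the lamp steady in the hand over the stopped camera.

Things in the scene. Friction and masses are not known exactly. Their poses are not given: they have to be found in the camera images.
- slider: Camera slider fixed on the ledge: two 18 mm aluminium tubes, 60 mm apart, tops 46 mm above the ledge, between black end blocks 100 x 30 x 62 mm (x, y, height); 800 mm long. Origin on the ledge under the middle of the rails; x points the way the lens looks (roughly away from the robot), y along the rails to the robot's left, z up.
- carriage (a joint): Carriage travel in m: 0 at the left stop (slider y = +0.31), growing to the right (slider -y) to 0.62 at the right stop. Starts at rest between 0 and 0.05. Mass with camera 0.95 kg (0.76 to 1.19), drag 0.317 N per m/s, dry friction 0.0015 N: after a push the speed dies away with a time constant of 3 s (2.4 to 3.75) and it glides nearly 3 s times its speed (0.14 m/s: 0.3 to 0.47 m).
- cam_top (a point): Centre of the camera's top face, 173 mm above the ledge; moves with the carriage, axes as the slider's. Camera 36 x 66 x 46 mm (x, y, height; underside 127 mm above the ledge), lens on the +x face, on a short ball-head stem over the carriage block, all centred under this point.
- push_side (a point): Middle of the left side (facing slider +y) of the carriage block, the place to push: 50 mm to slider +y of the camera's centre, 88 mm above the ledge. The block is 100 x 100 mm, its flat sides reach from 70 to 105 mm above the ledge. Moves with the carriage.
- lamp: Loose hand lamp, 0.26 kg, standing between robot and slider: black LED head 36 x 84 x 56 mm (x, y, height), white light panel on its +x face, fins at the back; above it on a 20 mm stem a rubber handle 64 x 24 x 26 mm (x, y, height). 100 mm high in all. Origin at the centre of the underside; x points along the beam, at the start roughly away from the robot.
- lamp_grip (a point): Centre of the lamp's handle, 87 mm above its underside: grip here from above across the handle's 24 mm (closing along the lamp's y). The head's top is 31 mm below this point.
- lamp_beam (a point): Point in the lamp's beam, 200 mm ahead of the lamp's centre along its x, 28 mm above its underside.
- temple: Bystander: resin ornament like a small temple, 84 x 112 x 92 mm, beyond the slider in front of the lens. Origin at the centre of its underside. One of three goods whose places differ.
- cave: Bystander: ceramic cave, an arch 100 mm deep, 113 mm wide, 65 mm high, beyond the slider. Origin at the centre of its underside.
- jar: Bystander: clear glass jar, 88 mm across, with white press-button lid, 110 mm high, beyond the slider. Origin at the centre of its underside.
- scoop: Bystander: white plastic measuring scoop, 52 mm across and 34 mm high, with a flat handle to about 108 mm along its y, lying between robot and slider to the right. Origin under the centre of its cup.

How it is judged:
On the way, in this order (a step that is already met when the one before it is completed fails the run):
1. the lamp has been picked up (height (world z) of lamp above 0.03 m and contact force between lamp and the fingers above 1 N), for 0.2 s.
2. the carriage glides by itself, touched by nothing (velocity of joint carriage above 0.06 m/s and contact force between slider and anything else below 0.2 N), for 0.1 s.
3. for 2.5 s on end, while the untouched carriage is still gliding, the held lamp travels over the camera (horizontal distance between lamp and cam_top below 0.018 m and z of lamp in the frame of cam_top between 0.008 and 0.08 m and angle between lamp's own z axis and vertical below 0.25 rad and angle between the x axis of lamp and the x axis of slider, either way round below 0.3 rad and x of lamp_beam in the frame of cam_top above 0.1 m and contact force between slider and anything else below 0.2 N and contact force between lamp and the fingers above 1 N and velocity of joint carriage above 0.025 m/s), for 2.5 s.
At the end, for the whole second after the job is handed in: Carriage still (under 12 mm/s), untouched, 0.2 to 0.616 m along its rails; lamp held in the fingers, upright within 0.25 rad, underside 8 to 80 mm above the camera top, centre within 18 mm sideways of it, beam within 0.3 rad of the lens direction, same way (horizontal distance between lamp and cam_top below 0.018 m and z of lamp in the frame of cam_top between 0.008 and 0.08 m and angle between lamp's own z axis and vertical below 0.25 rad and angle between the x axis of lamp and the x axis of slider, either way round below 0.3 rad and x of lamp_beam in the frame of cam_top above 0.1 m and contact force between slider and anything else below 0.2 N and contact force between lamp and the fingers above 1 N and velocity of joint carriage between -0.012 and 0.012 m/s and value of joint carriage between 0.2 and 0.616 m); the arm keeps its last pose, push and grip.
It fails at once if the carriage runs into the far stop (value of joint carriage above 0.617 m).
It fails at once if the carriage is flung along faster than 0.35 m/s (velocity of joint carriage above 0.35 m/s).
It fails at once if the slider, carriage or camera is struck or pressed with more than 20 N (contact force between slider and anything else above 20 N).
It fails at once if the lamp is tipped over (angle between lamp's own z axis and vertical above 0.8 rad).
It fails at once if the goods or the scoop are moved (distance of any of temple, cave, jar, scoop from where it was at the start of the episode above 0.025 m).
It also fails if it takes over 58 s, if anything falls off the work surface, if the arm or the gripper's body presses on something with over 40 N, if the wrist force passes 120 N, or if a joint passes its speed limit or range.

## Robot

A 7-joint arm with a two-finger parallel gripper is mounted at the origin on the work surface. World frame = base frame: x ahead of the robot, y to its left, z up, the work surface at z = 0. Lengths are in m, angles in rad, forces in N, time in s.
With the tool pointing down it reaches from about 0.4 to 0.875 m from the base axis. Payload 19.3 kg.
Tool frame: the origin (TCP) lies at the very end of the fingers, on their centre line; the grasp point (between the pads) lies 19 mm behind it; z points along the fingers, y is the line along which they close (so a half turn about z gives the same grasp; the last joint's range is limited). The gripper opens to 85 mm and grips with 20 to 120 N. Pads are 22 mm wide; open, the fingers measure 114 mm over their backs; the gripper's body (76 mm by 85 mm) begins 54 mm behind the grasp point. The pads swing forward as they close: fully open they stand 13 mm farther back than shut.
Start: joints at [1.089, 0.521, -0.036, 1.599, 0.021, 1.021, -0.113], TCP at [0.25, -0.573, 0.231] pointing down, gripper open.
Joint ranges: [-2.91, 2.91], [-0.3, 2.13], [-1.5, 1.42], [0.17, 2.43], [-1.26, 4.41], [0.16, 1.93], [-2.52, 2.52]. Speed limits (rad/s): [1.89, 1.89, 2.39, 2.39, 3.01, 3.01, 3.01].

## Interface

Orientations are given as [roll, pitch, yaw] about the fixed x, y, z axes, in that order (R = Rz(yaw) Ry(pitch) Rx(roll)).
In Python, from workcell import monitor, optics, workorder gives the robot as it stands.
- The arm moves only by the tool apply_moves, never from a script. Its arguments are lists of equal length, an entry for each row: "linear": the shift along the tool's x, y, z each as a share of 0.1 m, from -1 to 1, a list of three; "delta_rot": the turn, a rotation vector about the tool's x, y, z each as a share of 120 degrees, from -1 to 1, a list of three. A call has exactly 5 rows; each row is the pose to reach, as a shift and turn from the pose commanded when the call began, along the tool's axes at that moment; what a row does not reach only later rows make up. A row lasts 1/12 s, in which the tool goes at most 41.7 mm and 7.16 degrees, less where a joint would pass 70% of its speed; a pose out of reach is approached as far as the arm can. A call with a number of a shift or a turn outside -1 to 1 is refused whole. A call with a gripper value outside its range is refused whole. "gripper" is the opening, from -1 (shut) to 1 (fully open), set as the call begins (left out, the last holds). The fingers move at their own pace and stop on an object; "force" is the grip in N (left out, the last holds). Time passes only in rows, so rows that repeat a pose let the fingers close, or fill a call up. It gives the time, the measured TCP pose, the force, the opening and the grip force at its end, in the units of the state.
- monitor.observe(): the state, without advancing time (a new reading comes with each control period).
- optics.grab_frame(name): name is "scene" or "top" or "wrist"; returns (picture, depth): 480x640x3 uint8, red, green, blue; 480x640 float32, m along the optical axis (not along the pixel's ray), 0 where there is no reading.
- optics.camera_info(name): a dict with "fx", "fy", "cx", "cy" (pixels), "D" ([k1, k2, p1, p2, k3] as OpenCV has them; the pictures are not rectified), "rvec" (rotation vector, rad) and "tvec" (3), from world to camera coordinates, as OpenCV has them; the wrist camera has in their place "T_tool_cam" (4x4, takes a point from camera to tool coordinates, whose origin is the TCP and whose axes are the flange's). Camera axes: x right, y down, z forward; pixel columns grow to the right and rows downward; lengths in m; the calibration is good to about 2 mm. A picture is of the moment at which its call begins: read the wrist's pose just before it. camera_info takes no time and is no camera call.
- workorder.job_done(): hands the job in; it is judged then, once.
The state is a dict: "clock": time; "qpos": joint angles; "qd": joint speeds; "joint_efforts": joint torques, N m; "position": TCP position; "tool_rot": TCP orientation; "force": force on the tool from outside, world axes, zero at the start; "moment": the same for the moment, N m; "grip_width": finger opening in m; "finger_force": force on a finger pad.
Only numpy, scipy, OpenCV 4.12 (cv2) and the standard library are available. Lean on these libraries where they do the work, as an engineer would, in place of code of your own. Each camera call takes 0.05 s, during which the arm holds its last target. There are 200 camera calls.

## Working session

There is one attempt and no reset: what is moved stays moved. The work goes in short steps, Python scripts to look and compute and a tool call to move; the robot and the scene stay as the last step left them, time stands still between calls to the robot, and variables do not carry over. Pictures are saved under pics/ and viewed, at most 10 in all, crops included, and the job is handed in when it is done.

Besides the shell and the picture viewer there is one more tool, called after "Emit:" by a JSON object that holds its "api" and its "payload". apply_moves: Moves the arm, as the interface text tells. Its arguments: {"type":"object","properties":{"linear":{"type":"array"},"delta_rot":{"type":"array"},"gripper":{"type":"number"},"force":{"type":"number"}},"required":["linear","delta_rot"]}

```bash
mkdir -p pics
cat > h.py <<'E'
import numpy as np, cv2
from workcell import monitor, optics, workorder
from scipy.spatial.transform import Rotation as R
def grab(n):
    s=monitor.observe(); im,d=optics.grab_frame(n); i=optics.camera_info(n)
    K=np.array([[i['fx'],0,i['cx']],[0,i['fy'],i['cy']],[0,0,1]]);D=np.array(i['D'])
    if n=='wrist':
        T=np.eye(4);T[:3,:3]=R.from_euler('xyz',s['tool_rot']).as_matrix();T[:3,3]=s['position'];T=T@np.array(i['T_tool_cam'])
    else:
        Rm=cv2.Rodrigues(np.array(i['rvec'],float))[0];T=np.eye(4);T[:3,:3]=Rm.T;T[:3,3]=-Rm.T@np.array(i['tvec']).ravel()
    return im,d,K,D,T
def cloud(d,K,D,T):
    v,u=np.mgrid[:480,:640]
    p=cv2.undistortPoints(np.stack([u,v],-1).reshape(-1,1,2).astype(np.float32),K,D).reshape(480,640,2)
    P=np.dstack([p*d[...,None],d])
    W=P@T[:3,:3].T+T[:3,3]; W[d<=0]=np.nan
    return W
E
cat > a.py <<'E'
from h import *
s=monitor.observe();print(s)
for n in ['scene','top']:
    im,d,K,D,T=grab(n);cv2.imwrite(f'pics/{n}0.png',im[...,::-1]);np.save(n+'.npy',cloud(d,K,D,T));print(n,T.round(3).tolist())
E
python3 a.py
```

```text
{'clock': 0.0, 'qpos': array([ 1.08879807,  0.52201489, -0.03633761,  1.59998303,  0.02120031,
        1.02109444, -0.11281104]), 'qd': array([ 0.00085152, -0.00046321, -0.00200091,  0.00077957, -0.00025586,
        0.0019737 ,  0.00092246]), 'joint_efforts': array([ 1.26919433e-03, -9.27124071e+01,  1.98055364e+00, -3.69942033e+01,
        1.78365433e-02,  8.10212310e-03, -8.65830953e-05]), 'position': array([ 0.25000331, -0.57246521,  0.23073401]), 'tool_rot': array([-3.14048040e+00,  7.41043133e-05,  4.11785844e-01]), 'force': array([ 0.02194278,  0.4786915 , -0.50884219]), 'moment': array([-0.02171092,  0.06031763,  0.0373196 ]), 'finger_force': 0.0, 'grip_width': 0.08521274582390717}
scene [[0.498, 0.456, -0.738, 1.428], [0.867, -0.238, 0.438, -0.494], [0.024, -0.858, -0.513, 0.719], [0.0, 0.0, 0.0, 1.0]]
top [[0.021, -0.983, 0.183, 0.413], [-1.0, -0.018, 0.016, -0.004], [-0.013, -0.184, -0.983, 1.186], [0.0, 0.0, 0.0, 1.0]]
```

View pics/top0.png

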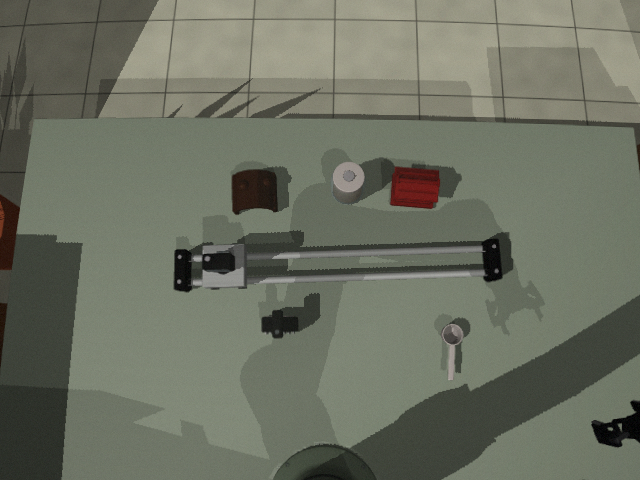

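View pics/scene0.png

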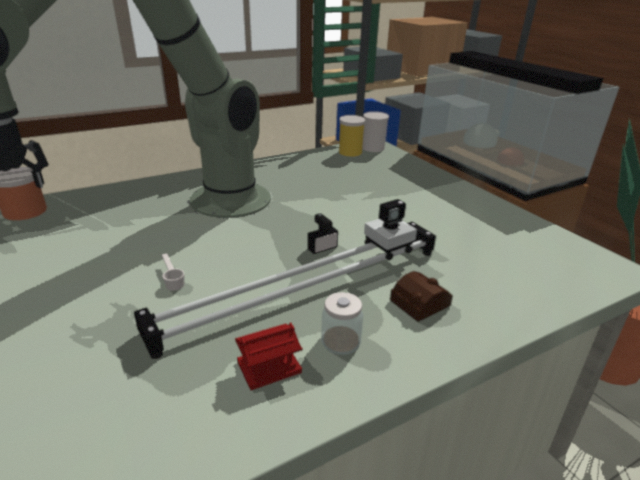

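The top view shows the left end block at (182,270), carriage with camera at (218,262), right block at (492,260), lamp at (280,323), and scoop at (452,335). The goods lie beyond the slider. In the scene view the white lamp panel faces the slider.

```bash
cat > b.py <<'E'
from h import *
W=np.load('top.npy')
def reg(u0,u1,v0,v1,z0,z1):
    P=W[v0:v1,u0:u1].reshape(-1,3);P=P[(P[:,2]>z0)&(P[:,2]<z1)];return P
def rep(n,P):
    r=cv2.minAreaRect((P[:,:2]*1000).astype(np.float32));print(n,len(P),np.median(P,0).round(4),'rect',np.round(r[0],1),np.round(r[1],1),round(r[2],2))
rep('table',reg(300,340,350,380,-1,1))
rep('lend',reg(165,200,240,300,.05,.075))
rep('rend',reg(475,510,230,290,.05,.075))
rep('block',reg(185,260,235,300,.09,.115))
rep('cam',reg(185,260,235,300,.155,.19))
rep('handle',reg(250,310,300,350,.085,.12))
rep('head',reg(250,310,300,350,.045,.065))
rep('scoop',reg(430,470,310,390,.02,.06))
rep('temple',reg(380,450,150,220,.02,.2))
rep('cave',reg(220,290,150,220,.02,.2))
rep('jar',reg(325,370,150,210,.02,.2))
P=reg(255,470,230,300,.035,.055)
A=reg(250,480,235,262,.04,.05);B=reg(250,480,262,300,.04,.05)
for a in(A,B): print(np.polyfit(a[:,1],a[:,0],1).round(4),len(a))
E
python3 b.py
```

```text
table 1195 [ 3.279e-01  1.930e-02 -2.000e-04] rect [327.9  19. ] [71.  96.8] 1.39
lend 562 [0.55   0.3623 0.0614] rect [550.2 361.1] [101.2  39.8] 2.92
rend 580 [ 0.5896 -0.4     0.0611] rect [ 589.9 -391.2] [100.1  56.1] 2.9
block 1212 [0.5387 0.2349 0.1045] rect [556.6 246.7] [101.1  98.3] 3.61
cam 539 [0.5558 0.2439 0.172 ] rect [558.4 248. ] [42.1 65.7] 3.08
handle 307 [0.4236 0.1165 0.099 ] rect [423.8 116.8] [64.  23.3] 2.13
head 400 [0.4235 0.1044 0.0553] rect [421.9 116.9] [42.8 82.3] 1.37
scoop 325 [ 0.3698 -0.2987  0.0323] rect [ 366.7 -301. ] [ 49.7 131.1] 89.53
temple 1526 [ 0.7669 -0.2106  0.0771] rect [ 775.8 -212.7] [110.8  86.7] 86.08
cave 1716 [0.7553 0.1923 0.0579] rect [757.7 197.7] [101.1 114.1] 5.05
jar 1176 [ 0.7653 -0.0417  0.1027] rect [774.9 -43.6] [82.6 85.1] 1.0
[-0.0538  0.5992] 1464
[-0.0516  0.5393] 1502
```

Emit:
{"api": "apply_moves", "payload": {"linear": [[0.17,-0.1,0],[0.35,-0.2,0],[0.52,-0.29,0],[0.7,-0.39,0],[0.87,-0.49,0]], "delta_rot": [[0,0,0.036],[0,0,0.071],[0,0,0.107],[0,0,0.142],[0,0,0.178]], "gripper": 1, "force": 60}}

```text
clock: 0.52
position: [0.3107, -0.4921, 0.231]
tool_rot: [-3.141, 0.0, 0.035]
force: [0.5, 0.6, -0.1]
grip_width: 0.0855
finger_force: 0.0
```

Emit:
{"api": "apply_moves", "payload": {"linear": [[0.12,-0.2,0],[0.24,-0.4,0],[0.36,-0.6,0],[0.48,-0.8,0],[0.6,-1,0]], "delta_rot": [[0,0,0],[0,0,0],[0,0,0],[0,0,0],[0,0,0]]}}

```text
clock: 0.93
position: [0.3666, -0.3896, 0.2311]
tool_rot: [-3.141, 0.0, 0.039]
force: [-0.6, 0.0, -0.3]
grip_width: 0.0855
finger_force: 0.0
```

Emit:
{"api": "apply_moves", "payload": {"linear": [[0.12,-0.2,0],[0.24,-0.4,0],[0.36,-0.6,0],[0.48,-0.8,0],[0.6,-1,0]], "delta_rot": [[0,0,0],[0,0,0],[0,0,0],[0,0,0],[0,0,0]]}}

```text
clock: 1.35
position: [0.4227, -0.2874, 0.2311]
tool_rot: [-3.141, 0.0, 0.039]
force: [0.7, 0.7, -0.8]
grip_width: 0.0854
finger_force: 0.0
```

Emit:
{"api": "apply_moves", "payload": {"linear": [[0.03,-0.2,0],[0.06,-0.4,0],[0.1,-0.6,0],[0.13,-0.8,0],[0.17,-1,0]], "delta_rot": [[0,0,0],[0,0,0],[0,0,0],[0,0,0],[0,0,0]]}}

```text
clock: 1.77
position: [0.4352, -0.1869, 0.2312]
tool_rot: [-3.141, 0.0, 0.039]
force: [1.7, 0.2, 0.7]
grip_width: 0.0856
finger_force: 0.0
```

Emit:
{"api": "apply_moves", "payload": {"linear": [[0,-0.2,0],[0,-0.4,0],[0,-0.6,0],[0,-0.8,0],[0,-1,0]], "delta_rot": [[0,0,0],[0,0,0],[0,0,0],[0,0,0],[0,0,0]]}}

```text
clock: 2.18
position: [0.4313, -0.087, 0.2312]
tool_rot: [-3.142, 0.0, 0.039]
force: [1.2, -0.6, 0.1]
grip_width: 0.0857
finger_force: 0.0
```

Emit:
{"api": "apply_moves", "payload": {"linear": [[0,-0.2,0],[0,-0.4,0],[0,-0.6,0],[0,-0.8,0],[0,-1,0]], "delta_rot": [[0,0,0],[0,0,0],[0,0,0],[0,0,0],[0,0,0]]}}

```text
clock: 2.6
position: [0.4274, 0.0129, 0.2312]
tool_rot: [3.142, 0.0, 0.039]
force: [-0.2, -0.8, 0.1]
grip_width: 0.0854
finger_force: 0.0
```

Emit:
{"api": "apply_moves", "payload": {"linear": [[0,-0.25,0],[0,-0.5,0],[0,-0.75,0],[0,-1,0],[0,-1,0]], "delta_rot": [[0,0,0],[0,0,0],[0,0,0],[0,0,0],[0,0,0]]}}

```text
clock: 3.02
position: [0.4233, 0.1161, 0.2313]
tool_rot: [-3.14, -0.0, 0.044]
force: [-0.3, -0.0, 0.0]
grip_width: 0.0853
finger_force: 0.0
```

```bash
cat > c.py <<'E'
from h import *
s=monitor.observe();print(s['position'],s['tool_rot'])
im,d,K,D,T=grab('wrist');cv2.imwrite('pics/w1.png',im[...,::-1]);W=cloud(d,K,D,T).reshape(-1,3)
L=W[(abs(W[:,0]-.42)<.08)&(abs(W[:,1]-.117)<.08)]
for a,b in((.09,.11),(.045,.065)):
    P=L[(L[:,2]>a)&(L[:,2]<b)]
    if len(P)>10:
        r=cv2.minAreaRect((P[:,:2]*1000).astype(np.float32));print(len(P),np.median(P,0).round(4),np.round(r[0],1),np.round(r[1],1),round(r[2],2))
E
python3 c.py
```

```text
[0.42333747 0.11607359 0.23129113] [-3.14008397e+00 -5.52431960e-05  4.36104465e-02]
2078 [0.4281 0.1153 0.0997] [425.5 115.3] [62.2 24. ] 1.94
2406 [0.4265 0.1014 0.0559] [423.  115.1] [43.6 84.1] 2.39
```

View pics/w1.png

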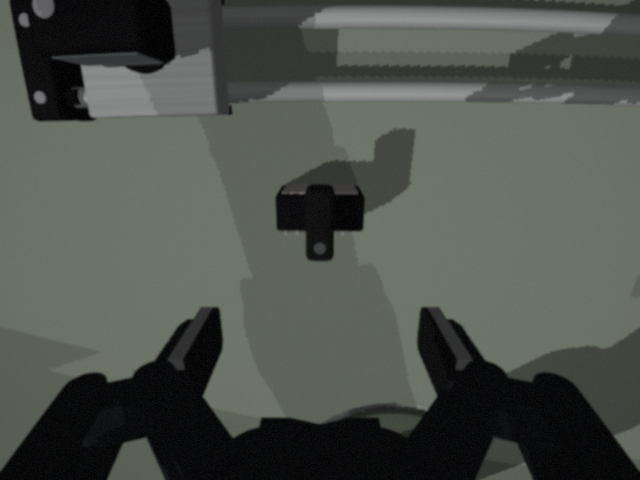

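The wrist view shows the lamp upright and aligned between the fingers (handle at (320,222), head at (320,210)). I'll descend and grip.

Emit:
{"api": "apply_moves", "payload": {"linear": [[0.01,0,0.2],[0.01,0,0.4],[0.01,0,0.6],[0.01,0,0.8],[0.01,0,1]], "delta_rot": [[0,0,0],[0,0,0],[0,0,0],[0,0,0],[0,0,0]]}}

```text
clock: 3.48
position: [0.4247, 0.1109, 0.1304]
tool_rot: [3.141, 0.0, 0.038]
force: [1.1, -0.5, -0.2]
grip_width: 0.0852
finger_force: 0.0
```

Emit:
{"api": "apply_moves", "payload": {"linear": [[0,0,0.2],[0,0,0.4],[0,0,0.55],[0,0,0.65],[0,0,0.65]], "delta_rot": [[0,0,0],[0,0,0],[0,0,0],[0,0,0],[0,0,0]]}}

```text
clock: 3.9
position: [0.4238, 0.1107, 0.0646]
tool_rot: [3.14, 0.003, 0.038]
force: [-1.4, -0.6, -0.1]
grip_width: 0.0851
finger_force: 0.0
```

Emit:
{"api": "apply_moves", "payload": {"linear": [[0,0,0],[0,0,0],[0,0,0],[0,0,0],[0,0,0]], "delta_rot": [[0,0,0],[0,0,0],[0,0,0],[0,0,0],[0,0,0]], "gripper": -1, "force": 60}}

```text
clock: 4.32
position: [0.4252, 0.1121, 0.0669]
tool_rot: [-3.141, -0.001, 0.039]
force: [-0.7, 3.3, 2.2]
grip_width: 0.0255
finger_force: 1.4
```

Emit:
{"api": "apply_moves", "payload": {"linear": [[0,0,0],[0,0,0],[0,0,0],[0,0,0],[0,0,0]], "delta_rot": [[0,0,0],[0,0,0],[0,0,0],[0,0,0],[0,0,0]]}}

```text
clock: 4.73
position: [0.4247, 0.1118, 0.0662]
tool_rot: [3.142, 0.0, 0.039]
force: [-0.5, -0.3, -1.8]
grip_width: 0.0231
finger_force: 60.2
```

Emit:
{"api": "apply_moves", "payload": {"linear": [[0,0,-0.1],[0,0,-0.3],[0,0,-0.5],[0,0,-0.7],[0,0,-0.92]], "delta_rot": [[0,0,0],[0,0,0],[0,0,-0.003],[0,0,-0.0065],[0,0,-0.0065]]}}

```text
clock: 5.15
position: [0.4244, 0.1118, 0.159]
tool_rot: [3.141, 0.001, 0.053]
force: [-0.4, -0.3, -3.0]
grip_width: 0.0232
finger_force: 60.0
```

Emit:
{"api": "apply_moves", "payload": {"linear": [[0,-0.15,0],[0,-0.35,0],[0,-0.55,0],[0,-0.78,0],[0,-1,0]], "delta_rot": [[0,0,0],[0,0,0],[0,0,0],[0,0,0],[0,0,0]]}}

```text
clock: 5.57
position: [0.4193, 0.2126, 0.1583]
tool_rot: [3.141, 0.0, 0.052]
force: [0.0, 0.2, -2.8]
grip_width: 0.0232
finger_force: 60.0
```

Emit:
{"api": "apply_moves", "payload": {"linear": [[0,-0.2,0],[0,-0.4,0],[0,-0.6,0],[0,-0.8,0],[0,-1,0]], "delta_rot": [[0,0,0],[0,0,0],[0,0,0],[0,0,0],[0,0,0]]}}

```text
clock: 5.98
position: [0.414, 0.3124, 0.1581]
tool_rot: [3.141, 0.0, 0.053]
force: [0.0, -0.1, -3.3]
grip_width: 0.0235
finger_force: 59.9
```

Emit:
{"api": "apply_moves", "payload": {"linear": [[0,-0.15,0],[0,-0.3,0],[0,-0.4,0],[0,-0.4,0],[0,-0.4,0]], "delta_rot": [[0,0,0],[0,0,0],[0,0,0],[0,0,0],[0,0,0]]}}

```text
clock: 6.4
position: [0.4119, 0.3514, 0.1581]
tool_rot: [3.141, 0.0, 0.053]
force: [0.7, -0.5, -3.0]
grip_width: 0.0232
finger_force: 60.2
```

```bash
cat > d.py <<'E'
from h import *
s=monitor.observe();print(s['position'],s['tool_rot'],s['clock'])
phi=.0527;S=np.array([[np.cos(phi),np.sin(phi)],[-np.sin(phi),np.cos(phi)]])
def ext(n,P):
    if len(P)<10: print(n,len(P));return
    Q=P[:,:2]@S.T;print(n,len(P),'sx',np.percentile(Q[:,0],[1,50,99]).round(4),'sy',np.percentile(Q[:,1],[1,50,99]).round(4),'z',np.percentile(P[:,2],[1,99]).round(4))
for n in ['top','scene','wrist']:
    im,d,K,D,T=grab(n)
    if n!='top':cv2.imwrite(f'pics/{n}2.png',im[...,::-1])
    W=cloud(d,K,D,T).reshape(-1,3)
    t=W[:,:2]@S.T; sx,sy=t[:,0],t[:,1];z=W[:,2]
    c=(abs(sx-.57)<.08)
    ext(n+' cam',W[c&(abs(sy-.22)<.06)&(z>.135)&(z<.18)])
    ext(n+' blk',W[c&(abs(sy-.22)<.075)&(z>.098)&(z<.112)])
    ext(n+' rend',W[c&(abs(sy+.42)<.08)&(z>.055)&(z<.07)])
    ext(n+' lend',W[c&(abs(sy-.34)<.08)&(z>.055)&(z<.068)])
    l=(abs(sx-s['position'][:2]@S[0])<.07)&(abs(sy-s['position'][:2]@S[1])<.055)&(z>.07)&(z<.152)
    ext(n+' lamp',W[l])
print(s['position'][:2]@S.T)
E
python3 d.py
```

```text
[0.41194323 0.35142525 0.15807459] [3.14105243e+00 2.75949811e-04 5.32130183e-02] 6.4
top cam 597 sx [0.5499 0.5666 0.5911] sy [0.1856 0.2127 0.2479] z [0.1363 0.1767]
top blk 1186 sx [0.5187 0.551  0.618 ] sy [0.1689 0.2061 0.2656] z [0.099  0.1101]
top rend 524 sx [0.5188 0.5673 0.6175] sy [-0.4487 -0.4317 -0.4178] z [0.0555 0.0672]
top lend 521 sx [0.5194 0.5686 0.6178] sy [0.32   0.3341 0.3505] z [0.0555 0.0668]
top lamp 271 sx [0.4059 0.4228 0.4494] sy [0.2888 0.2938 0.3292] z [0.0985 0.1509]
scene cam 468 sx [0.5513 0.5811 0.593 ] sy [0.1804 0.2006 0.2458] z [0.1358 0.1742]
scene blk 607 sx [0.5198 0.5836 0.618 ] sy [0.1643 0.1989 0.2612] z [0.0987 0.1109]
scene rend 478 sx [0.5215 0.5753 0.6186] sy [-0.4515 -0.438  -0.423 ] z [0.0554 0.0644]
scene lend 192 sx [0.5163 0.5815 0.617 ] sy [0.3147 0.3291 0.3474] z [0.0552 0.0659]
scene lamp 518 sx [0.4103 0.4432 0.4496] sy [0.2826 0.3099 0.3677] z [0.0956 0.1504]
wrist cam 5345 sx [0.5502 0.5515 0.5615] sy [0.195  0.234  0.2495] z [0.1354 0.1732]
wrist blk 15317 sx [0.5196 0.5406 0.5715] sy [0.1688 0.2281 0.2662] z [0.0991 0.1106]
wrist rend 0
wrist lend 5355 sx [0.5202 0.5541 0.5845] sy [0.3186 0.3332 0.348 ] z [0.0582 0.065 ]
wrist lamp 9308 sx [0.4154 0.447  0.45  ] sy [0.2871 0.3309 0.3688] z [0.1016 0.1503]
[0.42988286 0.329238  ]
```

Emit:
{"api": "apply_moves", "payload": {"linear": [[0.15,0,0],[0.35,0,0],[0.56,0,0],[0.78,0,0],[1,0,0]], "delta_rot": [[0,0,0],[0,0,0],[0,0,0],[0,0,0],[0,0,0]]}}

```text
clock: 6.97
position: [0.5133, 0.3558, 0.1584]
tool_rot: [3.141, 0.0, 0.052]
force: [-0.4, 0.0, -2.3]
grip_width: 0.0235
finger_force: 60.1
```

Emit:
{"api": "apply_moves", "payload": {"linear": [[0.15,0,0],[0.27,0,0],[0.34,0,0],[0.37,0,0],[0.37,0,0]], "delta_rot": [[0,0,0],[0,0,0],[0,0,0],[0,0,0],[0,0,0]]}}

```text
clock: 7.38
position: [0.5492, 0.3582, 0.1582]
tool_rot: [3.141, 0.0, 0.052]
force: [-1.1, -0.1, -3.2]
grip_width: 0.023
finger_force: 60.1
```

Emit:
{"api": "apply_moves", "payload": {"linear": [[0,0.03,0],[0,0.06,0],[0,0.09,0],[0,0.12,0],[0,0.12,0]], "delta_rot": [[0,0,0],[0,0,0],[0,0,0],[0,0,0],[0,0,0]]}}

```text
clock: 7.8
position: [0.5497, 0.3459, 0.1585]
tool_rot: [3.141, -0.0, 0.052]
force: [0.5, 0.0, -2.8]
grip_width: 0.0234
finger_force: 60.2
```

```bash
python3 d.py
```

```text
[0.54966196 0.34591672 0.15848715] [ 3.14121795e+00 -1.91377878e-04  5.20444913e-02] 7.8
top cam 649 sx [0.5496 0.5665 0.5911] sy [0.1856 0.216  0.2791] z [0.1359 0.1766]
top blk 1206 sx [0.519  0.5514 0.6181] sy [0.1688 0.208  0.2766] z [0.0996 0.1104]
top rend 516 sx [0.519  0.568  0.6173] sy [-0.4488 -0.4322 -0.4178] z [0.0558 0.0664]
top lend 154 sx [0.5197 0.539  0.6183] sy [0.3214 0.3324 0.3487] z [0.0556 0.0676]
top lamp 364 sx [0.521  0.5541 0.6138] sy [0.2622 0.2798 0.318 ] z [0.0954 0.1515]
scene cam 506 sx [0.5515 0.5805 0.5928] sy [0.1804 0.2044 0.2775] z [0.1356 0.1736]
scene blk 677 sx [0.5205 0.5819 0.6178] sy [0.164  0.2026 0.2876] z [0.0984 0.1114]
scene rend 477 sx [0.5214 0.5754 0.6191] sy [-0.4514 -0.4379 -0.4231] z [0.0559 0.064 ]
scene lend 167 sx [0.5406 0.5877 0.6174] sy [0.3143 0.3282 0.3457] z [0.0552 0.065 ]
scene lamp 629 sx [0.5502 0.581  0.6113] sy [0.2625 0.2994 0.3564] z [0.0932 0.1503]
wrist cam 16626 sx [0.5535 0.5781 0.5941] sy [0.1869 0.2236 0.2788] z [0.1368 0.1743]
wrist blk 14446 sx [0.5229 0.5945 0.6193] sy [0.169  0.2343 0.2799] z [0.0997 0.1106]
wrist rend 0
wrist lend 2711 sx [0.5744 0.598  0.6192] sy [0.3185 0.333  0.3479] z [0.0567 0.0653]
wrist lamp 11238 sx [0.5418 0.5842 0.6173] sy [0.2619 0.3011 0.3577] z [0.0776 0.1505]
[0.56712022 0.3164827 ]
```

View pics/scene2.png

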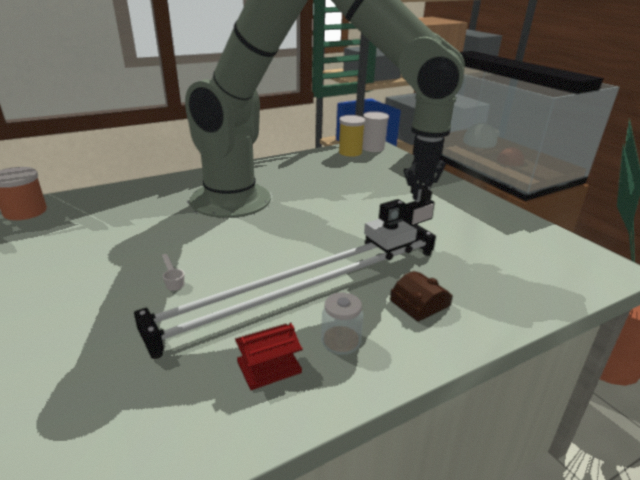

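Scene image: lamp held at (423,210), just left of the carriage (390,235), and nothing has moved. Now I'll push, rise and chase.

```bash
cat > e.py <<'E'
from h import *
import sys,json,os
from scipy.optimize import least_squares
phi=.0527;S=np.array([[np.cos(phi),np.sin(phi)],[-np.sin(phi),np.cos(phi)]])
L=json.load(open('log.json')) if os.path.exists('log.json') else []
for n in sys.argv[1:]:
    s=monitor.observe();t=s['clock'];p=s['position'][:2]@S.T
    im,d,K,D,T=grab(n);W=cloud(d,K,D,T).reshape(-1,3);q=W[:,:2]@S.T;z=W[:,2]
    m=(abs(q[:,0]-.5685)<.052)&(z>.098)&(z<.112)&(q[:,1]>-.46)&(q[:,1]<.29)
    a,b=np.percentile(q[m,1],[1,99]);c=(a+b)/2+(.0043 if n=='scene' else 0)
    L.append([t,c]);print(n,'t',round(t,3),'car',round(c,4),'wid',round(b-a,4),'n',m.sum(),'travel',round(.26-c,3),'tcp',p.round(4),'z',s['position'][2].round(4),'lamp ahead mm',((c-p[1])*1000).round(1))
json.dump(L,open('log.json','w'))
A=np.array(L)
if len(A)>1:
    t0=A[0,0]
    f=lambda x,t:x[0]-x[1]*x[2]*(1-np.exp(-(t-t0)/x[2]))
    r=least_squares(lambda x:np.r_[(f(x,A[:,0])-A[:,1])/.0015,(x[2]-3)/.4],[A[0,1],.12,3]).x
    now=monitor.observe()['clock'];p=monitor.observe()['position'][:2]@S.T
    ts=now+np.arange(1,13)/12
    print('v0,tau',r[1:].round(4),'vnow',(r[1]*np.exp(-(now-t0)/r[2])).round(4),'final travel',(.26-r[0]+r[1]*r[2]).round(3))
    print('row shifts tool y mm:',((p[1]-f(r,ts))*1000).round(1))
E
rm -f log.json
```

```text
(no output)
```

Emit:
{"api": "apply_moves", "payload": {"linear": [[0,0.03,0],[0,0.085,0],[0,0.16,0],[0,0.255,0],[0,0.365,0]], "delta_rot": [[0,0,0],[0,0,0],[0,0,0],[0,0,0],[0,0,0]]}}

```text
clock: 8.37
position: [0.5515, 0.3093, 0.1582]
tool_rot: [3.141, 0.0, 0.053]
force: [0.0, 0.4, -2.4]
grip_width: 0.0231
finger_force: 60.2
```

Emit:
{"api": "apply_moves", "payload": {"linear": [[0,0.07,-0.25],[0,0.2,-0.65],[0,0.42,-1],[0,0.7,-1],[0,1,-1]], "delta_rot": [[0,0,0],[0,0,0],[0,0,0],[0,0,0],[0,0,0]]}}

```text
clock: 8.78
position: [0.5574, 0.2092, 0.2605]
tool_rot: [-3.14, -0.004, 0.053]
force: [0.9, -1.4, -5.2]
grip_width: 0.0233
finger_force: 60.3
```

Emit:
{"api": "apply_moves", "payload": {"linear": [[0,0.26,0],[0,0.5,-0.03],[0,0.7,-0.06],[0,0.86,-0.1],[0,1,-0.1]], "delta_rot": [[0,0,0],[0,0,0],[0,0,0],[0,0,0],[0,0,0]]}}

```text
clock: 9.2
position: [0.5621, 0.1079, 0.269]
tool_rot: [3.141, -0.001, 0.05]
force: [0.4, 0.5, -3.0]
grip_width: 0.0231
finger_force: 60.2
```

```bash
python3 e.py scene top
```

```text
scene t 9.2 car 0.0734 wid 0.0986 n 692 travel 0.187 tcp [0.567  0.0781] z 0.269 lamp ahead mm -4.7
top t 9.25 car 0.0216 wid 0.0075 n 56 travel 0.238 tcp [0.567  0.0753] z 0.2687 lamp ahead mm -53.7
v0,tau [1.0451 3.    ] vnow 1.0108 final travel 3.322
row shifts tool y mm: [189.3 270.1 348.7 425.2 499.5 571.8 642.1 710.5 777.  841.7 904.7 965.9]
```

Emit:
{"api": "apply_moves", "payload": {"linear": [[0,0.2,0],[0,0.36,0],[0,0.47,0],[0,0.557,0],[0,0.64,0]], "delta_rot": [[0,0,0],[0,0,0],[0,0,0],[0,0,0],[0,0,0]]}}

```text
clock: 9.72
position: [0.5653, 0.0462, 0.2683]
tool_rot: [-3.141, 0.0, 0.052]
force: [0.3, 0.4, -2.6]
grip_width: 0.0236
finger_force: 60.2
```

```bash
python3 - <<'E'
import json;L=json.load(open('log.json'));json.dump([[8.37,.1878],L[0]],open('log.json','w'))
E
python3 e.py scene
```

```text
scene t 9.717 car 0.0178 wid 0.0982 n 729 travel 0.242 tcp [0.567  0.0163] z 0.2683 lamp ahead mm 1.5
v0,tau [0.1576 2.9208] vnow 0.0977 final travel 0.533
row shifts tool y mm: [10.  17.8 25.4 32.8 39.9 46.9 53.7 60.2 66.6 72.8 78.9 84.7]
```

Emit:
{"api": "apply_moves", "payload": {"linear": [[0,0.1,0],[0,0.18,0],[0,0.254,0],[0,0.328,0],[0,0.4,0]], "delta_rot": [[0,0,0],[0,0,0],[0,0,0],[0,0,0],[0,0,0]]}}

```text
clock: 10.18
position: [0.5675, 0.0061, 0.2682]
tool_rot: [-3.142, 0.0, 0.053]
force: [0.0, 0.1, -2.0]
grip_width: 0.0234
finger_force: 60.3
```

Emit:
{"api": "apply_moves", "payload": {"linear": [[0,0.07,0],[0,0.137,0],[0,0.203,0],[0,0.267,0],[0,0.33,0]], "delta_rot": [[0,0,0],[0,0,0],[0,0,0],[0,0,0],[0,0,0]]}}

```text
clock: 10.6
position: [0.5693, -0.0268, 0.2683]
tool_rot: [-3.142, 0.0, 0.053]
force: [0.3, -0.4, -2.0]
grip_width: 0.0231
finger_force: 60.3
```

```bash
python3 e.py scene
```

```text
scene t 10.6 car -0.0543 wid 0.0982 n 779 travel 0.314 tcp [ 0.5671 -0.0568] z 0.2683 lamp ahead mm 2.4
v0,tau [0.1598 2.6936] vnow 0.0685 final travel 0.503
row shifts tool y mm: [ 5.6 11.  16.3 21.4 26.4 31.2 35.9 40.4 44.8 49.1 53.2 57.2]
```

Emit:
{"api": "apply_moves", "payload": {"linear": [[0,0.056,0],[0,0.11,0],[0,0.163,0],[0,0.214,0],[0,0.264,0]], "delta_rot": [[0,0,0],[0,0,0],[0,0,0],[0,0,0],[0,0,0]]}}

```text
clock: 11.07
position: [0.5706, -0.0531, 0.2683]
tool_rot: [3.142, -0.0, 0.053]
force: [-0.7, 0.4, -2.7]
grip_width: 0.0232
finger_force: 60.2
```

Emit:
{"api": "apply_moves", "payload": {"linear": [[0,0.048,0],[0,0.095,0],[0,0.14,0],[0,0.184,0],[0,0.227,0]], "delta_rot": [[0,0,0],[0,0,0],[0,0,0],[0,0,0],[0,0,0]]}}

```text
clock: 11.48
position: [0.5718, -0.0757, 0.2683]
tool_rot: [-3.142, 0.0, 0.053]
force: [-0.6, 0.4, -2.6]
grip_width: 0.0228
finger_force: 60.2
```

```bash
sed -i 's/arange(1,13)/arange(1,21)/' e.py; python3 e.py scene
```

```text
scene t 11.483 car -0.1052 wid 0.0976 n 825 travel 0.365 tcp [ 0.567  -0.1057] z 0.2683 lamp ahead mm 0.5
v0,tau [0.161  2.6194] vnow 0.0481 final travel 0.494
row shifts tool y mm: [ 5.3  9.1 12.8 16.4 19.8 23.2 26.5 29.6 32.7 35.7 38.5 41.3 44.  46.6
 49.1 51.6 54.  56.3 58.5 60.7]
```

Emit:
{"api": "apply_moves", "payload": {"linear": [[0,0.05,0],[0,0.09,0],[0,0.127,0],[0,0.163,0],[0,0.197,0]], "delta_rot": [[0,0,0],[0,0,0],[0,0,0],[0,0,0],[0,0,0]]}}

```text
clock: 11.95
position: [0.5729, -0.0953, 0.2683]
tool_rot: [3.142, -0.0, 0.053]
force: [-0.0, -0.1, -2.8]
grip_width: 0.0233
finger_force: 60.2
```

Emit:
{"api": "apply_moves", "payload": {"linear": [[0,0.034,0],[0,0.067,0],[0,0.098,0],[0,0.129,0],[0,0.158,0]], "delta_rot": [[0,0,0],[0,0,0],[0,0,0],[0,0,0],[0,0,0]]}}

```text
clock: 12.37
position: [0.5737, -0.111, 0.2683]
tool_rot: [-3.142, 0.0, 0.053]
force: [0.3, -0.2, -2.0]
grip_width: 0.0232
finger_force: 60.2
```

```bash
python3 e.py scene
```

```text
scene t 12.367 car -0.1408 wid 0.0981 n 857 travel 0.401 tcp [ 0.5671 -0.1411] z 0.2683 lamp ahead mm 0.3
v0,tau [0.1619 2.5815] vnow 0.0338 final travel 0.49
row shifts tool y mm: [ 4.   6.7  9.3 11.8 14.2 16.6 18.8 21.1 23.2 25.3 27.3 29.2 31.1 32.9
 34.7 36.4 38.  39.6 41.2 42.7]
```

Emit:
{"api": "apply_moves", "payload": {"linear": [[0,0.04,0],[0,0.067,0],[0,0.093,0],[0,0.118,0],[0,0.142,0]], "delta_rot": [[0,0,0],[0,0,0],[0,0,0],[0,0,0],[0,0,0]]}}

```text
clock: 12.83
position: [0.5744, -0.1251, 0.2683]
tool_rot: [-3.142, 0.0, 0.053]
force: [-0.0, -1.0, -2.6]
grip_width: 0.0233
finger_force: 60.2
```

Emit:
{"api": "apply_moves", "payload": {"linear": [[0,0.024,0],[0,0.046,0],[0,0.069,0],[0,0.09,0],[0,0.11,0]], "delta_rot": [[0,0,0],[0,0,0],[0,0,0],[0,0,0],[0,0,0]]}}

```text
clock: 13.25
position: [0.575, -0.1361, 0.2683]
tool_rot: [-3.142, 0.0, 0.053]
force: [0.2, 0.9, -3.2]
grip_width: 0.0234
finger_force: 60.2
```

Emit:
{"api": "apply_moves", "payload": {"linear": [[0,0.02,0],[0,0.039,0],[0,0.058,0],[0,0.076,0],[0,0.094,0]], "delta_rot": [[0,0,0],[0,0,0],[0,0,0],[0,0,0],[0,0,0]]}}

```text
clock: 13.67
position: [0.5755, -0.1454, 0.2683]
tool_rot: [-3.142, 0.0, 0.053]
force: [0.2, 0.5, -4.2]
grip_width: 0.0231
finger_force: 60.2
```

```bash
python3 e.py scene
```

```text
scene t 13.667 car -0.1732 wid 0.0987 n 889 travel 0.433 tcp [ 0.567  -0.1755] z 0.2683 lamp ahead mm 2.3
v0,tau [0.1635 2.5275] vnow 0.0197 final travel 0.485
row shifts tool y mm: [ 0.9  2.5  4.   5.4  6.9  8.2  9.6 10.8 12.1 13.3 14.4 15.6 16.7 17.7
 18.7 19.7 20.7 21.6 22.5 23.3]
```

Emit:
{"api": "apply_moves", "payload": {"linear": [[0,0.01,0],[0,0.024,0],[0,0.038,0],[0,0.051,0],[0,0.064,0]], "delta_rot": [[0,0,0],[0,0,0],[0,0,0],[0,0,0],[0,0,0]]}}

```text
clock: 14.13
position: [0.5758, -0.1518, 0.2683]
tool_rot: [-3.142, 0.0, 0.053]
force: [1.0, -0.1, -2.9]
grip_width: 0.0232
finger_force: 60.2
```

Emit:
{"api": "apply_moves", "payload": {"linear": [[0,0.013,0],[0,0.025,0],[0,0.037,0],[0,0.049,0],[0,0.06,0]], "delta_rot": [[0,0,0],[0,0,0],[0,0,0],[0,0,0],[0,0,0]]}}

```text
clock: 14.55
position: [0.5762, -0.1578, 0.2683]
tool_rot: [3.142, 0.0, 0.053]
force: [0.6, 0.7, -2.5]
grip_width: 0.0231
finger_force: 60.2
```

Emit:
{"api": "apply_moves", "payload": {"linear": [[0,0.01,0],[0,0.02,0],[0,0.03,0],[0,0.04,0],[0,0.048,0]], "delta_rot": [[0,0,0],[0,0,0],[0,0,0],[0,0,0],[0,0,0]]}}

```text
clock: 14.97
position: [0.5764, -0.1625, 0.2683]
tool_rot: [-3.142, -0.0, 0.053]
force: [0.1, 0.0, -3.4]
grip_width: 0.0233
finger_force: 60.2
```

```bash
python3 e.py scene
```

```text
scene t 14.967 car -0.1912 wid 0.0984 n 912 travel 0.451 tcp [ 0.567  -0.1927] z 0.2683 lamp ahead mm 1.5
v0,tau [0.165  2.4857] vnow 0.0114 final travel 0.482
row shifts tool y mm: [ 1.3  2.2  3.1  4.   4.8  5.6  6.3  7.1  7.8  8.5  9.1  9.8 10.4 11.
 11.6 12.2 12.7 13.2 13.7 14.2]
```

Emit:
{"api": "apply_moves", "payload": {"linear": [[0,0.01,0],[0,0.018,0],[0,0.026,0],[0,0.034,0],[0,0.042,0]], "delta_rot": [[0,0,0],[0,0,0],[0,0,0],[0,0,0],[0,0,0]]}}

```text
clock: 15.43
position: [0.5766, -0.1667, 0.2683]
tool_rot: [-3.142, -0.0, 0.053]
force: [-0.1, 0.1, -3.0]
grip_width: 0.0234
finger_force: 60.2
```

Emit:
{"api": "apply_moves", "payload": {"linear": [[0,0.006,0],[0,0.012,0],[0,0.018,0],[0,0.023,0],[0,0.028,0]], "delta_rot": [[0,0,0],[0,0,0],[0,0,0],[0,0,0],[0,0,0]]}}

```text
clock: 15.85
position: [0.5768, -0.1695, 0.2683]
tool_rot: [-3.142, -0.0, 0.053]
force: [1.1, -0.1, -2.7]
grip_width: 0.0233
finger_force: 60.2
```

Emit:
{"api": "apply_moves", "payload": {"linear": [[0,0.004,0],[0,0.008,0],[0,0.012,0],[0,0.016,0],[0,0.02,0]], "delta_rot": [[0,0,0],[0,0,0],[0,0,0],[0,0,0],[0,0,0]]}}

```text
clock: 16.27
position: [0.5769, -0.1714, 0.2683]
tool_rot: [-3.142, 0.0, 0.053]
force: [-0.2, -0.4, -2.6]
grip_width: 0.0233
finger_force: 60.2
```

Emit:
{"api": "apply_moves", "payload": {"linear": [[0,0.003,0],[0,0.006,0],[0,0.009,0],[0,0.012,0],[0,0.015,0]], "delta_rot": [[0,0,0],[0,0,0],[0,0,0],[0,0,0],[0,0,0]]}}

```text
clock: 16.68
position: [0.577, -0.1729, 0.2683]
tool_rot: [-3.142, -0.0, 0.053]
force: [0.6, 0.0, -3.0]
grip_width: 0.0235
finger_force: 60.2
```

```bash
python3 e.py scene
```

```text
scene t 16.683 car -0.2023 wid 0.0966 n 907 travel 0.462 tcp [ 0.5671 -0.2031] z 0.2683 lamp ahead mm 0.8
v0,tau [0.1668 2.4423] vnow 0.0054 final travel 0.478
row shifts tool y mm: [2.3 2.7 3.1 3.5 3.9 4.3 4.7 5.  5.4 5.7 6.  6.3 6.6 6.9 7.2 7.4 7.7 7.9
 8.2 8.4]
```

Emit:
{"api": "apply_moves", "payload": {"linear": [[0,0.004,0],[0,0.008,0],[0,0.012,0],[0,0.016,0],[0,0.02,0]], "delta_rot": [[0,0,0],[0,0,0],[0,0,0],[0,0,0],[0,0,0]]}}

```text
clock: 17.15
position: [0.577, -0.1749, 0.2683]
tool_rot: [-3.142, 0.0, 0.053]
force: [0.1, -0.0, -2.7]
grip_width: 0.023
finger_force: 60.2
```

Emit:
{"api": "apply_moves", "payload": {"linear": [[0,0.003,0],[0,0.005,0],[0,0.007,0],[0,0.009,0],[0,0.01,0]], "delta_rot": [[0,0,0],[0,0,0],[0,0,0],[0,0,0],[0,0,0]]}}

```text
clock: 17.57
position: [0.5771, -0.176, 0.2683]
tool_rot: [3.142, -0.0, 0.052]
force: [-1.0, -0.3, -2.5]
grip_width: 0.0231
finger_force: 60.2
```

Emit:
{"api": "apply_moves", "payload": {"linear": [[0,0,0],[0,0,0],[0,0,0],[0,0,0],[0,0,0]], "delta_rot": [[0,0,0],[0,0,0],[0,0,0],[0,0,0],[0,0,0]]}}

```text
clock: 17.98
position: [0.5771, -0.1759, 0.2683]
tool_rot: [-3.142, 0.0, 0.053]
force: [-0.4, -0.1, -3.0]
grip_width: 0.0234
finger_force: 60.2
```

Emit:
{"api": "apply_moves", "payload": {"linear": [[0,0,0],[0,0,0],[0,0,0],[0,0,0],[0,0,0]], "delta_rot": [[0,0,0],[0,0,0],[0,0,0],[0,0,0],[0,0,0]]}}

```text
clock: 18.4
position: [0.5771, -0.1759, 0.2683]
tool_rot: [3.142, -0.0, 0.053]
force: [-0.4, 0.2, -3.4]
grip_width: 0.0232
finger_force: 60.2
```

Emit:
{"api": "apply_moves", "payload": {"linear": [[0,0,0],[0,0,0],[0,0,0],[0,0,0],[0,0,0]], "delta_rot": [[0,0,0],[0,0,0],[0,0,0],[0,0,0],[0,0,0]]}}

```text
clock: 18.82
position: [0.5771, -0.1759, 0.2683]
tool_rot: [-3.142, 0.0, 0.053]
force: [0.8, 0.0, -2.7]
grip_width: 0.0234
finger_force: 60.2
```

```bash
python3 e.py scene
python3 - <<'E'
from h import *
im,*_=grab('scene');cv2.imwrite('pics/end.png',cv2.resize(im[150:370,150:450,::-1],(750,550)))
E
```

```text
scene t 18.817 car -0.2035 wid 0.0976 n 903 travel 0.463 tcp [ 0.567 -0.206] z 0.2683 lamp ahead mm 2.6
v0,tau [0.1698 2.3801] vnow 0.0021 final travel 0.474
row shifts tool y mm: [3.1 3.3 3.5 3.6 3.8 3.9 4.  4.2 4.3 4.4 4.5 4.7 4.8 4.9 5.  5.1 5.2 5.3
 5.4 5.4]
```

View pics/end.png

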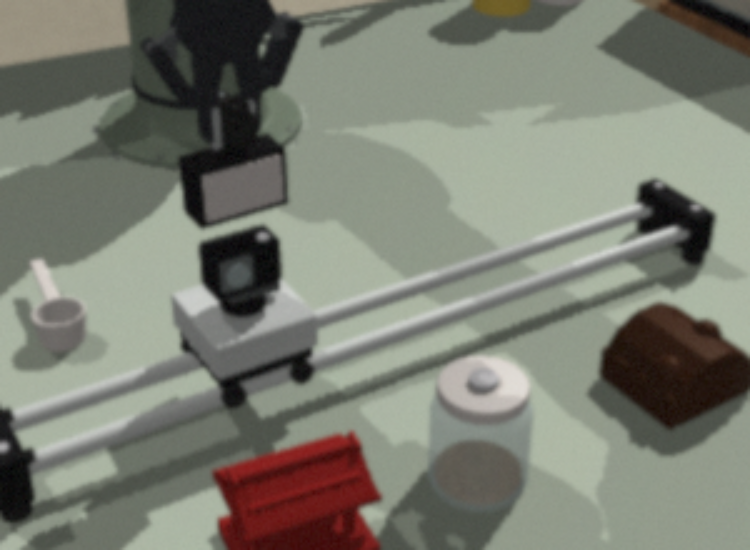

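The lamp (235,180 in the crop) hangs upright over the stopped camera (240,262) with its panel facing the way the lens looks. I'll hand in.

```bash
python3 -c "
from workcell import workorder
print(workorder.job_done())"
```

```text
the job is handed in; nothing more can be done
None
```

The job is handed in, though no verdict came back. By my measurements the carriage glided freely from about 0.07 m to 0.46 m and stopped short of the far stop. The lamp stayed over the camera, about 3 cm above it, from early in the glide until it stopped, and is still held there.

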